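# Reverse the ratchet clamp and tighten it on a handle blank

## Robot

A 6-joint arm with a two-finger parallel gripper is mounted at the origin on the work surface. World frame = base frame: x ahead of the robot, y to its left, z up, the work surface at z = 0. Lengths are in m, angles in rad, forces in N, time in s.
With the tool pointing down it reaches from about 0.3 to 0.875 m from the base axis. Payload 6.4 kg.
Tool frame: the origin (TCP) lies between the finger pads; the fingertips stand 14 mm ahead of it and the grasp point (between the pads) lies 5 mm behind it; z points along the fingers, y is the line along which they close (so a half turn about z gives the same grasp; the last joint's range is limited). The gripper opens to 88 mm and grips with 3 to 60 N. Pads are 18 mm wide; open, the fingers measure 123 mm over their backs; the gripper's body (75 mm by 187 mm) begins 45 mm behind the grasp point.
Start: joints at [-1.34, 0.181, 1.607, -0, 1.354, -0.206], TCP at [0.243, -0.521, 0.253] pointing down, gripper open.
Joint ranges: [-2.99, 2.99], [-0.89, 2.07], [0.3, 2.58], [-1.14, 4.28], [0, 2.63], [-3.12, 3.12]. Speed limits (rad/s): [2.57, 2.57, 3.01, 3.14, 3.14, 3.14].

## Interface

Orientations are given as [roll, pitch, yaw] about the fixed x, y, z axes, in that order (R = Rz(yaw) Ry(pitch) Rx(roll)).
In Python, from rig import manip gives the robot as it stands. Calls block until the motion is done:
- manip.move_ptp(position, orientation): joint-space move of the TCP to a pose.
- manip.move_straight(position, rot=None, max_speed=0.15): straight line of the TCP; rot=None keeps the orientation; max_speed is the mean speed in m/s.
- manip.set_joints(angles): joint-space move.
- manip.open() and manip.grasp(newtons=None): open the fingers fully, or close them until they stop; newtons is the grip in N (None keeps the last).
- manip.hold(seconds).
- manip.solve_ik(position, orientation): joint angles nearest the present ones, or None.
- manip.capture(name): name is "side" or "top" or "wrist"; returns the picture (420x560x3 uint8, red, green, blue); there is no depth.
- manip.calibration(name): a dict with "camera_matrix" (3x3 intrinsics, pixels), "pose" (4x4, takes a point from camera to world coordinates). Camera axes: x right, y up, looking along -z (the intrinsics and any distortion apply to the point x, -y, -z); pixel columns grow to the right and rows downward; lengths in m; the calibration is good to about 2 mm. A picture is of the moment at which its call begins: read the wrist's pose just before it. calibration takes no time and is no camera call; for the wrist camera it gives the pose at the moment of the call.
A pose or a line that the arm cannot do raises manip.MotionError and nothing moves.
- manip.finish_job(): hands the job in; it is judged then, once.
Trained networks look in the newest picture that a camera, given by its name, has taken for a name from the list of things; names that differ only in an ending like _2 or _b are one class to them, and where a whole thing is asked for, a point or a joint stands for the part that bears it (a point fixed in the world has none). Each returns a list of dicts, best first, with "conf" (0 to 1); they miss things now and then, are a little off and sometimes report something else, mostly with a low value. They report only what shows in the picture. A call takes as long as a camera call. They do not tell look-alikes from the thing itself.
- manip.outline_of(camera, name): "region" (420x560 bool, what is visible of it) and "extent" ([left, top, width, height] in pixels, round what is visible of it).
Readings, each from a call of its own:
- manip.current_time_s(): time.
- manip.current_q(): joint angles.
- manip.current_dq(): joint speeds.
- manip.current_tau(): joint torques, N m.
- manip.current_eef_pos(): TCP position.
- manip.current_ee_rot(): TCP orientation.
- manip.current_contact_force(): force on the tool from outside, world axes, zero at the start.
- manip.current_torque(): the same for the moment, N m.
- manip.current_opening(): finger opening in m.
- manip.current_finger_force(): force on a finger pad.
Only numpy, scipy, OpenCV 4.12 (cv2) and the standard library are available. Lean on these libraries where they do the work, as an engineer would, in place of code of your own. Each camera call takes 0.05 s, during which the arm holds its last target. There are 200 camera calls.

## Task

The ratchet clamp on the bench is set to open: flip the small direction lever on its handle over to the tightening side, and leave it there. Then swing the handle back and forth until the jaw has pushed the wooden blank against the fixed stop and holds it firmly, but stop as soon as it pulls firm, so as not to crush the wood. Let go, and leave the other things on the bench alone.

Things in the scene. Friction and masses are not known exactly. Their poses are not given: they have to be found in the camera images.
- clamp: grey and dark steel ratchet clamp bolted to the bench: base plate 150 x 290 mm, 18 mm thick, with a 56 x 60 mm housing 54 mm high. Origin: on the bench under the vertical spindle axis. Its y axis is the closing direction of the jaw; the plate reaches from y = -90 to 200 mm and x = -50 to 100 mm; the handle points to its -x side (roughly to the robot).
- spindle_axis (a point): point on the vertical spindle axis, 130 mm above the bench: the centre about which the handle swings. The spindle's open ratchet wheel has 12 teeth (0.52 rad each), so up to about 0.6 rad of a driving swing is lost before the pawl catches. Turning the spindle takes about 4 to 5.5 N at the grip while the jaw runs free.
- handle (a joint): swing of the handle about the vertical spindle axis, rad, -0.7 to 0.7 (firm stops), counter-clockwise from above positive. 0: the bar points along the clamp's -x; positive moves the grip towards the clamp's -y. The bar is 22 mm wide, 58 to 68 mm above the bench. Freewheeling, it takes about 1 N at the grip and stays where left.
- handle_grip (a point): centre of the top of the upright black cylindrical grip (26 mm diameter, 62 mm tall, top 130 mm above the bench) at the end of the handle, 160 mm from the spindle axis. It may turn in the fingers.
- lever (a joint): direction lever on the handle, about a vertical pivot, rad, -0.35 to 0.35 (stops), counter-clockwise from above positive; 0: in line with the bar, pointing outward. Above 0.25 the handle drives counter-clockwise (tightening, grip towards the clamp's -y) and freewheels back; below -0.25 the other way (opening). Friction holds it, 0.8 N at its tab; the handle may give when it is pushed.
- lever_tip (a point): centre of the top of the lever's upright steel finger tab (10 x 10 mm, 34 mm tall, 93 to 127 mm above the bench), 37 mm from the lever's pivot and 73 mm from the spindle axis when the lever is in line
- lever_pivot (a point): point on the lever's vertical pivot axis, on the handle 36 mm from the spindle axis, 127 mm above the bench (only the axis, no part there that high)
- jaw (a joint): travel of the moving jaw towards the fixed stop, m, 0 at the start, up to 0.06; 10 mm for each radian of the spindle; only the ratchet moves it, and it stays where it is
- jaw_face (a point): top edge centre of the moving jaw's cork-faced front, 57 mm above the bench (jaw 70 mm wide, 37 mm tall); the face looks along the clamp's +y
- anvil: fixed stop of the clamp, cork-faced block 70 mm wide, 37 mm tall, standing on the base plate; origin: middle of the lower edge of its cork face, which looks along the clamp's -y towards the jaw
- blank: dark hardwood handle blank, 60 x 45 x 34 mm, 0.12 kg, loose on the base plate between jaw and stop, its 45 mm side along the closing direction; origin: centre of its underside. Once it is against the stop, each 10 N of clamping adds about 0.5 to 0.6 N at the grip. Firm is 20 to 100 N of clamping, which stays when the handle is let go: aim for 6 to 7 N at the grip.
- cup: paper-white cup, 72 mm wide, 85 mm tall, bystander; origin: centre of its underside
- tape: roll of masking tape lying flat, 90 mm wide, 24 mm tall, bystander; origin: centre of its underside
- driver: screwdriver with a wooden handle lying on the bench, about 200 mm long, bystander; origin near its middle
Mind the look-alikes: they are no part of the job. Leave any orange or turquoise look-alike of the blank alone.

How it is judged:
By the outcome, as a careful person would: the job done as asked, in the order asked, and still so for the second after the job is handed in, with the robot touching nothing.
It also fails if it takes over 72 s, if anything falls off the work surface, if the arm or the gripper's body presses on something with over 40 N, if the wrist force passes 120 N, or if a joint passes its speed limit or range.

## Working session

There is one attempt and no reset: what is moved stays moved. The work goes in short steps, each a Python script; the robot and the scene stay as the last script left them, time stands still between calls to the robot, and variables do not carry over. Pictures are saved under pics/ and viewed, at most 10 in all, crops included, and the job is handed in when it is done.

```bash
ls; mkdir -p pics; cat > h.py <<'E'
from rig import manip
import numpy as np, cv2
def cal(n):
    c=manip.calibration(n); return np.array(c["camera_matrix"]),np.array(c["pose"]),c
def ray(n,u,v,c=None):
    K,P=(c or cal(n))[:2]
    d=np.linalg.inv(K)@np.array([u,v,1.]); d=np.array([d[0],-d[1],-d[2]])
    return P[:3,3],P[:3,:3]@d
def atz(n,u,v,z,c=None):
    o,d=ray(n,u,v,c); return o+d*(z-o[2])/d[2]
def proj(n,p,c=None):
    K,P=(c or cal(n))[:2]
    q=P[:3,:3].T@(np.asarray(p,float)-P[:3,3]); q=K@np.array([q[0],-q[1],-q[2]]); return q[:2]/q[2]
def tri(rs):
    A=np.zeros((3,3));b=np.zeros(3)
    for o,d in rs:
        d=d/np.linalg.norm(d);M=np.eye(3)-np.outer(d,d);A+=M;b+=M@o
    return np.linalg.solve(A,b)
def save(n,f):
    im=manip.capture(n); cv2.imwrite(f,cv2.cvtColor(im,cv2.COLOR_RGB2BGR)); return im
E
python3 - <<'E'
from h import *
for n in("side","top"):
    save(n,f"pics/{n}0.png"); c=cal(n); print(n,c[2].keys(),c[0].round(1).tolist(),c[1].round(3).tolist())
    for t in("clamp","handle_grip","lever_tip","jaw_face","anvil","blank","cup","tape","driver"):
        for r in manip.outline_of(n,t)[:3]:
            m=r["region"];ys,xs=np.nonzero(m);print(t,round(r["conf"],2),r["extent"],xs.mean().round(1),ys.mean().round(1),m.sum())
print(manip.current_time_s())
E
```

```text
pics
side dict_keys(['camera_matrix', 'pose']) [[417.2, 0.0, 281.9], [0.0, 417.2, 212.9], [0.0, 0.0, 1.0]] [[0.988, 0.103, -0.115, 0.499], [-0.154, 0.614, -0.774, -0.738], [-0.01, 0.782, 0.623, 0.704], [0.0, 0.0, 0.0, 1.0]]
clamp 0.81 [216.1, 177.0, 118.0, 81.0] 283.1 221.6 4402
handle_grip 0.66 [211.4, 192.9, 90.1, 35.1] 250.2 213.6 1062
handle_grip 0.49 [291.0, 198.8, 15.5, 55.9] 301.3 225.2 426
lever_tip 0.75 [255.6, 194.8, 23.6, 22.4] 265.5 205.0 216
jaw_face 0.95 [289.5, 199.0, 16.9, 53.8] 300.9 224.4 411
anvil 0.59 [272.2, 178.1, 27.3, 21.9] 284.4 186.1 330
anvil 0.34 [299.3, 256.0, 42.0, 36.9] 321.5 275.4 915
blank 0.94 [285.3, 156.6, 20.1, 22.0] 296.8 166.0 334
blank 0.83 [278.4, 186.8, 30.4, 16.2] 290.4 194.7 275
blank 0.82 [346.7, 215.8, 29.0, 26.4] 359.2 229.9 566
cup 0.8 [234.8, 152.3, 24.9, 36.8] 246.5 168.1 707
tape 0.71 [300.1, 255.3, 45.8, 38.2] 322.0 275.5 964
driver 0.9 [199.4, 272.7, 64.7, 70.8] 220.9 317.3 717
top dict_keys(['camera_matrix', 'pose']) [[437.3, 0.0, 280.4], [0.0, 437.3, 210.1], [0.0, 0.0, 1.0]] [[-0.028, 0.978, -0.207, 0.4], [-1.0, -0.028, 0.004, 0.
[... 192 characters left out ...]
.0, 69.9, 28.3] 261.5 204.7 453
handle_grip 0.69 [242.0, 203.5, 27.0, 78.2] 258.8 239.4 862
handle_grip 0.56 [236.2, 187.8, 69.3, 30.6] 262.5 204.6 387
lever_tip 0.49 [251.3, 220.2, 12.6, 19.7] 256.6 228.2 127
jaw_face 0.66 [232.3, 189.9, 70.9, 28.9] 261.4 204.8 488
anvil 0.75 [147.0, 230.0, 30.2, 29.4] 162.1 245.0 738
anvil 0.61 [196.9, 194.5, 16.9, 29.2] 204.7 208.8 364
blank 0.84 [214.5, 190.9, 15.5, 30.1] 224.0 205.7 447
blank 0.84 [215.4, 139.0, 27.3, 23.9] 228.5 151.9 378
blank 0.76 [144.9, 175.3, 22.5, 27.7] 155.0 190.1 433
cup 0.57 [144.6, 227.4, 33.1, 30.0] 162.1 245.2 780
tape 0.95 [306.7, 180.1, 30.6, 34.3] 321.5 196.0 500
driver 0.57 [314.8, 246.5, 62.4, 52.0] 354.4 279.0 441
1.0
```

```bash
python3 - <<'E'
import cv2,numpy as np
t=cv2.imread("pics/top0.png")[160:300,150:340];s=cv2.imread("pics/side0.png")[150:290,190:380]
cv2.imwrite("pics/a.png",cv2.resize(np.vstack([t,s]),None,fx=2.1,fy=2.1,interpolation=cv2.INTER_CUBIC) if 0 else np.hstack([cv2.resize(i,(400,295),interpolation=cv2.INTER_CUBIC) for i in(t,s)]))
E
```

```text
(no output)
```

View pics/a.png

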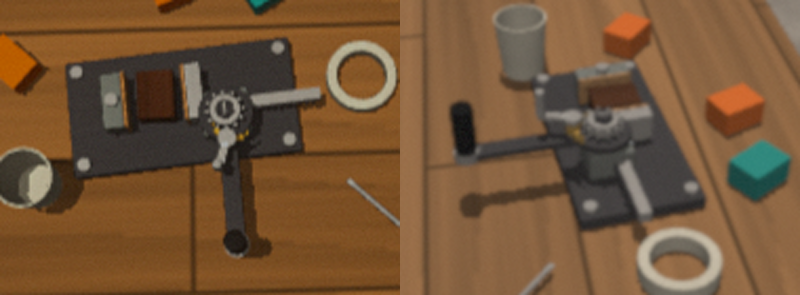

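```bash
python3 - <<'E'
from h import *
print("spindle",atz("top",256.9,211.3,.1),"grip",atz("top",261.6,274,.13),"tip",atz("top",255,236,.127))
P=manip.calibration("wrist")["pose"];print(np.array(P).round(3).tolist(),np.array(manip.calibration("wrist")["camera_matrix"]).round(0).tolist(), manip.current_ee_rot(),manip.current_contact_force())
manip.grasp(10)
for p in([.36,.0,.36],[.42,.07,.36]):
  manip.move_ptp(p,[np.pi,0,0])
  print(manip.current_eef_pos(), manip.current_time_s())
  n="w%d"%(p[0]*100)
  c=cal("wrist");np.savez(f"{n}.npz",K=c[0],P=c[1]);save("wrist",f"pics/{n}.png")
  print(c[1].round(3).tolist())
  for t in("handle_grip","lever_tip","clamp"):
        for r in manip.outline_of("wrist",t)[:3]:
            m=r["region"];ys,xs=np.nonzero(m);print(t,round(r["conf"],2),r["extent"],xs.mean().round(1),ys.mean().round(1),m.sum())
a=[cv2.imread(f"pics/w{i}.png") for i in(36,42)]
cv2.imwrite("pics/b.png",np.hstack([cv2.resize(i,(400,300)) for i in a]))
E
```

```text
spindle [0.62373181 0.05512721 0.1       ] grip [0.46689894 0.04514438 0.13      ] tip [0.55776004 0.05933722 0.127     ]
[[0.424, 0.858, 0.29, 0.319], [-0.906, 0.402, 0.136, -0.486], [-0.0, -0.32, 0.947, 0.385], [0.0, 0.0, 0.0, 1.0]] [[303.0, 0.0, 285.0], [0.0, 303.0, 212.0], [0.0, 0.0, 1.0]] [-3.14155048e+00 -1.50693813e-05  4.36826946e-01] [ 0.16452203 -0.2567921  -0.34644171]
[ 0.36014179 -0.00044858  0.35987103] 4.2667
[[0.0, 0.947, 0.321, 0.444], [-1.0, 0.0, 0.0, -0.001], [0.0, -0.321, 0.947, 0.492], [0.0, 0.0, 0.0, 1.0]]
handle_grip 0.78 [217.9, 2.2, 45.3, 100.1] 244.0 50.4 2089
handle_grip 0.62 [220.6, 1.2, 9.5, 9.4] 226.4 3.7 104
lever_tip 0.47 [221.4, 0.0, 13.4, 8.2] 226.4 3.6 103
lever_tip 0.43 [94.8, 3.0, 201.9, 97.4] 200.5 27.6 4312
clamp 0.71 [92.3, 0.0, 212.7, 103.0] 202.1 28.1 4664
clamp 0.44 [352.9, 30.0, 93.6, 108.5] 411.4 97.0 1588
clamp 0.37 [0.0, 2.6, 99.3, 49.6] 48.3 23.6 4035
[0.42005178 0.07039135 0.35943386] 4.925
[[0.003, 0.947, 0.322, 0.504], [-1.0, 0.003, 0.001, 0.07], [0.0, -0.322, 0.947, 0.491], [0.0, 0.0, 0.0, 1.0]]
handle_grip 0.9 [265.5, 0.3, 61.3, 151.8] 299.4 67.6 3257
lever_tip 0.7 [143.8, 0.0, 217.3, 152.9] 260.6 41.3 13388
lever_tip 0.64 [286.5, 16.3, 31.3, 51.6] 297.6 36.9 693
clamp 0.65 [144.3, 1.8, 217.0, 152.4] 260.5 41.0 13244
```

View pics/b.png

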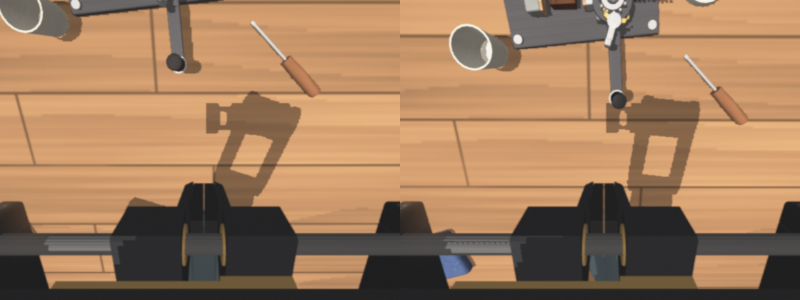

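```bash
python3 - <<'E'
from h import *
for p in([.54,.03,.33],[.58,.09,.33]):
  manip.move_ptp(p,[np.pi,0,0])
  n="w%d"%round(p[0]*100)
  c=cal("wrist");np.savez(f"{n}.npz",K=c[0],P=c[1]);save("wrist",f"pics/{n}.png")
  for t in("handle_grip","lever_tip"):
        for r in manip.outline_of("wrist",t)[:2]:
            m=r["region"];ys,xs=np.nonzero(m);print(t,round(r["conf"],2),r["extent"],xs.mean().round(1),ys.mean().round(1),m.sum())
a=[cv2.imread(f"pics/w{i}.png")[:330,150:480] for i in(54,58)]
cv2.imwrite("pics/c.png",np.hstack([cv2.resize(i,(400,400)) for i in a]))
print(manip.current_time_s())
E
```

```text
handle_grip 0.84 [234.3, 73.3, 57.5, 184.0] 266.6 155.6 4160
handle_grip 0.68 [171.6, 56.0, 49.3, 52.4] 194.6 80.8 2173
lever_tip 0.64 [248.1, 117.4, 36.6, 60.0] 260.9 146.2 598
handle_grip 0.92 [284.4, 110.2, 54.3, 174.2] 313.7 186.6 3408
lever_tip 0.65 [303.3, 152.1, 29.1, 57.9] 311.6 179.7 626
lever_tip 0.48 [224.6, 91.7, 41.6, 46.7] 244.3 114.2 1796
6.4
```

View pics/c.png

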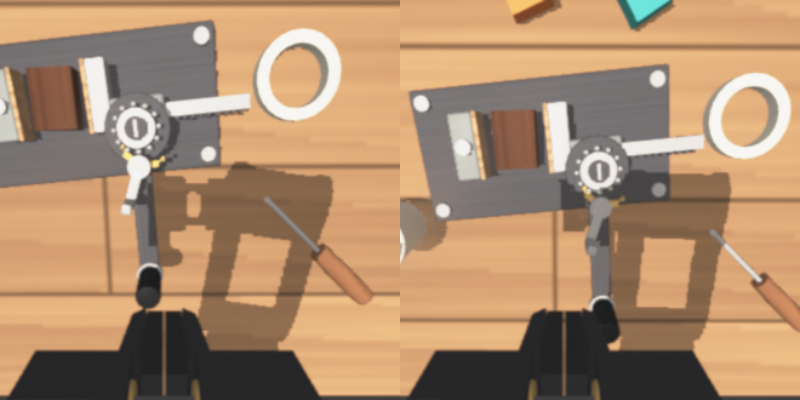

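```bash
python3 - <<'E'
from h import *
C=[(d["K"],d["P"]) for d in (np.load("w54.npz"),np.load("w58.npz"))]
ct=cal("top")
for n,a,b,z in(("grip",(272.1,245),(320.8,274.7),.13),("tip",(254,172.4),(307.6,203.8),.127),("hub",(262.2,104.8),(313.3,141.9),.1),("pivot",(264.5,137.5),(315,172),.093)):
    r=[ray(0,*a,C[0]),ray(0,*b,C[1])]
    X=tri(r);print(n,X.round(4),[atz(0,*q,z,c)[:2].round(4) for q,c in zip((a,b),C)],"top px",proj("top",X,ct).round(1))
print(atz(0,150+201/1.2121,35/1.2121,.018,C[0]),atz(0,150+207/1.2121,153/1.2121,.018,C[0]),atz(0,150+20/1.2121,103/1.2121,.018,C[1]),atz(0,150+43/1.2121,211/1.2121,.018,C[1]),atz(0,150+257/1.2121,78/1.2121,.018,C[1]))
E
```

```text
grip [0.4659 0.0446 0.1252] [array([0.4686, 0.0442]), array([0.4683, 0.0455])] top px [261.9 274.6]
tip [0.5547 0.0638 0.1149] [array([0.556 , 0.0632]), array([0.5596, 0.0642])] top px [253.5 238. ]
hub [0.6267 0.0557 0.0876] [array([0.6274, 0.0543]), array([0.6271, 0.0574])] top px [256.9 211.2]
pivot [0.5905 0.0532 0.093 ] [array([0.591 , 0.0529]), array([0.5901, 0.0535])] top px [258.  224.9]
[ 0.72008107 -0.01087223  0.018     ] [ 0.59981354 -0.02173847  0.018     ] [0.69380269 0.25140039 0.018     ] [0.57148969 0.23806976 0.018     ] [ 0.72011159 -0.01150381  0.018     ]
```

```bash
cat >> h.py <<'E'
S=np.array([.627,.0557]); TH=.069; CY=.095
PV=S+.036*np.array([-np.cos(TH),-np.sin(TH)])
def tipp(l,z): f=TH+l; return [PV[0]-.037*np.cos(f),PV[1]-.037*np.sin(f),z],[np.pi,0,f]
F=lambda:np.array(manip.current_contact_force())
E
python3 - <<'E'
from h import *
manip.open()
p,r=tipp(-.35,.19); manip.move_ptp(p,r)
print("bias",F())
manip.move_straight(tipp(-.35,.112)[0]); print(F())
manip.grasp(5); print(manip.current_opening(),F(),manip.current_finger_force())
for l in(-.17,0,.17,.3,.38):
    p,r=tipp(l,.112); manip.move_straight(p,r,max_speed=.06); print(l,F().round(2),manip.current_opening())
manip.open(); manip.move_straight(tipp(.38,.2)[0])
manip.move_ptp([.55,.05,.33],[np.pi,0,0])
c=cal("wrist");np.savez("w1.npz",K=c[0],P=c[1]);save("wrist","pics/w1.png")
cv2.imwrite("pics/d.png",cv2.resize(cv2.imread("pics/w1.png")[:330,150:480],(600,600)))
print(manip.current_time_s())
E
```

```text
bias [1.01686794 0.19684956 1.549331  ]
[-0.41221593  0.0042942   0.34089457]
0.009916213181482067 [ 0.10467615  0.50347003 -0.0995363 ] 4.9999808461871
-0.17 [ 0.68  1.24 -2.25] 0.009890869881975527
0 [ 1.52  1.19 -2.25] 0.009866979890509359
0.17 [ 2.38  0.94 -2.13] 0.010370761106432737
0.3 [ 2.9   2.25 -2.92] 0.010097428162960932
0.38 [ 2.7   0.94 -1.95] 0.010285400670079256
14.2583
```

View pics/d.png

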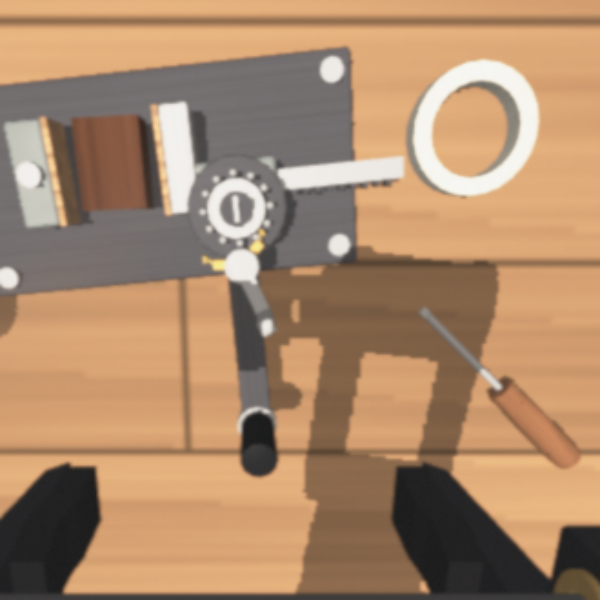

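```bash
python3 - <<'E'
from h import *
d=np.load("w1.npz");C=(d["K"],d["P"]);w=lambda x,y,z:atz(0,150+x/1.8182,y/1.8182,z,C)[:2]
g=w(259,460,.13);t=w(267,327,.127);h=w(236,208,.09);p=w(241,265,.093)
print(g,t,h,p)
b=np.arctan2(-(g-S)[1],-(g-S)[0]);l=np.arctan2(-(t-PV)[1],-(t-PV)[0]);print("bar",b,"lever",l-b,np.linalg.norm(g-S))
y=np.array([-np.sin(CY),np.cos(CY)])
for n,q in(("jaw",w(162,160,.057)),("blankR",w(142,163,.052)),("blankL",w(76,166,.052)),("anv",w(60,170,.055))):print(n,(q-S)@y)
E
```

```text
[0.46839545 0.04021062] [0.55781056 0.03610008] [0.6270881  0.05559882] [0.59153725 0.05239056]
bar 0.09735164819966172 lever 0.3777775196765705 0.1593591060105803
jaw 0.047473440601116745
blankR 0.06213015189837803
blankL 0.10775895598886709
anv 0.11834084702237228
```

```bash
cat >> h.py <<'E'
def gp(h,z=.1): f=CY+h; return [S[0]-.16*np.cos(f),S[1]-.16*np.sin(f),z],[np.pi,0,f]
def res(h,f): a=CY+h; return -(f[0]*np.sin(a)-f[1]*np.cos(a)), f[0]*np.cos(a)+f[1]*np.sin(a)
def go(h,v=.12): p,r=gp(h); manip.move_straight(p,r,max_speed=v)
def ret(a,b=-.64,n=5):
    for h in np.linspace(a,b,n+1)[1:]: go(h,.2)
def drive(a,b,dh,lim,v=.06):
    h=a
    while h<b-1e-6:
        h=min(h+dh,b); go(h,v); f0=res(h,F()); manip.hold(.05); f1=res(h,np.mean([F() for _ in range(3)],0))
        print(f"{h:.3f} {f0[0]:.2f} {f1[0]:.2f} rad {f1[1]:.2f} t{manip.current_time_s():.1f}")
        if f1[0]>lim: print("LIMIT"); break
    return h
E
python3 - <<'E'
from h import *
p,r=gp(0.0,.19); manip.move_ptp(p,r); manip.hold(.1); print("bias",F())
manip.move_straight(gp(0.0)[0]); manip.grasp(15); print(manip.current_opening(),F(),manip.current_time_s())
ret(0.0); print("ret",res(-.64,F()),manip.current_time_s())
drive(-.64,.0,.08,6.2)
E
```

```text
bias [-0.60897456  0.20419294  0.4250494 ]
0.025801416798636432 [ 0.69607385 -0.82156571  0.24017263] 16.7667
ret (np.float64(-0.09539702721322252), np.float64(-5.889049087825104)) 18.1833
-0.560 -2.02 -1.61 rad -6.54 t18.6
-0.480 -1.27 -0.60 rad -4.44 t19.0
-0.400 -1.41 -1.07 rad -4.08 t19.4
-0.320 0.90 1.04 rad -6.48 t19.9
-0.240 2.35 2.19 rad -4.77 t20.3
-0.160 1.17 1.14 rad -3.61 t20.7
-0.080 2.25 1.79 rad -2.36 t21.1
0.000 2.25 2.48 rad -1.70 t21.5
```

```bash
python3 - <<'E'
from h import *
drive(.0,.64,.08,6.3)
E
```

```text
0.080 2.47 1.75 rad -0.27 t21.9
0.160 2.15 3.00 rad 1.29 t22.4
0.240 1.79 2.98 rad 3.26 t22.8
0.320 1.92 1.85 rad 4.43 t23.2
0.400 1.26 1.89 rad 4.72 t23.6
0.480 1.66 0.88 rad 5.36 t24.0
0.560 1.59 1.21 rad 5.11 t24.4
0.640 1.83 1.70 rad 5.17 t24.9
```

```bash
python3 - <<'E'
from h import *
a=[save(n,f"pics/{n}1.png") for n in("top","side","wrist")]
t=cv2.imread("pics/top1.png")[170:270,180:300];s=cv2.imread("pics/side1.png")[160:260,220:340];w=cv2.imread("pics/wrist1.png")
cv2.imwrite("pics/e.png",np.hstack([cv2.resize(i,(260,217),interpolation=3) for i in(t,s,w)]))
E
```

```text
(no output)
```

View pics/e.png

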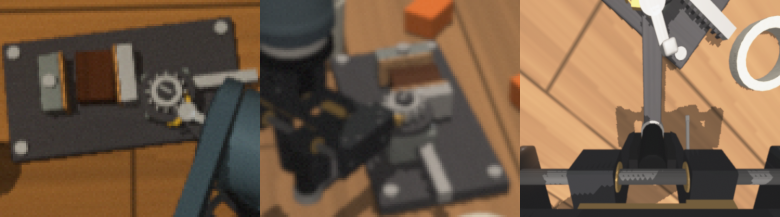

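```bash
sed -i 's/^S=np.array.*/S=np.array([.627,.0572]); TH=.069; CY=.095/' h.py; python3 - <<'E'
from h import *
A=lambda:np.mean([F() for _ in range(5)],0)
print("grip",res(.64,A()),[x.round(2) for x in(F(),F(),F())])
manip.open();go(.64,.05);manip.hold(.1);print("air",res(.64,A()),A().round(2))
manip.grasp(15);print("closed",res(.64,A()))
for h in np.linspace(.64,-.64,9)[1:]:
    go(h,.15);print(round(h,2),np.round(res(h,A()),2))
manip.open();manip.hold(.1);print("air",res(-.64,A()),A().round(2));manip.grasp(15);print("closed",res(-.64,A()),manip.current_time_s())
E
```

```text
grip (np.float64(2.575699542672608), np.float64(5.212476398365393)) [array([ 2.14,  5.41, -7.51]), array([ 2.14,  5.41, -7.51]), array([ 2.14,  5.41, -7.51])]
air (np.float64(-0.16924458979111479), np.float64(0.7409951871800173)) [ 0.66  0.37 -0.45]
closed (np.float64(4.337795020633456), np.float64(-3.7525129859184094))
0.48 [ 0.31 -1.18]
0.32 [ 0.29 -3.14]
0.16 [ 0.43 -1.27]
0.0 [-0.84 -0.41]
-0.16 [-0.66  0.09]
-0.32 [0.01 0.55]
-0.48 [-0.48  1.32]
-0.64 [0.29 1.29]
air (np.float64(-0.5845506078986051), np.float64(-0.5421721941165304)) [-0.77 -0.22 -0.78]
closed (np.float64(-0.8744866449675778), np.float64(0.158688778738507)) 31.9667
```

```bash
python3 - <<'E'
from h import *
drive(-.64,-.1,.09,5.5); 
E
```

```text
-0.550 -0.83 -1.00 rad -0.98 t32.4
-0.460 -0.87 -0.28 rad -1.00 t32.9
-0.370 2.02 3.53 rad -2.42 t33.3
-0.280 2.19 1.56 rad -3.86 t33.7
-0.190 1.79 2.43 rad -3.37 t34.2
-0.100 1.60 2.42 rad -4.64 t34.6
```

```bash
python3 - <<'E'
from h import *
drive(-.1,.4,.05,4.4,.04)
E
```

```text
-0.050 2.95 1.80 rad -4.07 t35.0
0.000 1.90 2.64 rad -4.56 t35.4
0.050 2.70 1.83 rad -5.21 t35.8
0.100 2.67 3.01 rad -5.81 t36.2
0.150 2.46 1.91 rad -5.28 t36.6
0.200 2.79 2.91 rad -5.54 t37.0
0.250 3.55 2.63 rad -4.38 t37.4
0.300 2.85 1.92 rad -4.58 t37.8
0.350 2.81 2.32 rad -5.07 t38.2
0.400 2.85 2.64 rad -5.99 t38.6
```

```bash
python3 - <<'E'
from h import *
for n in("top","side"):save(n,f"pics/{n}2.png")
t0=cv2.imread("pics/top0.png")[180:250,190:260]
t=cv2.imread("pics/top2.png")[180:250,190:260];s=cv2.imread("pics/side2.png")[165:235,250:320]
cv2.imwrite("pics/f.png",np.hstack([cv2.resize(i,(260,260),interpolation=3) for i in(t0,t,s)]))
E
```

```text
(no output)
```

View pics/f.png

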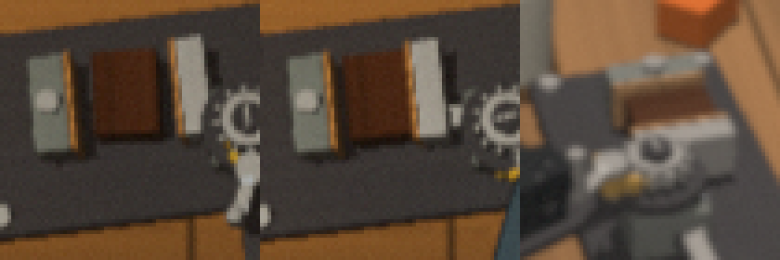

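```bash
python3 - <<'E'
from h import *
h=drive(.4,.64,.04,4.2,.04)
if h>.63:
    for x in np.linspace(.64,-.6,6)[1:]: go(x,.2)
    manip.open();go(-.6,.1);manip.grasp(15)
    print("back",res(-.6,F()),manip.current_time_s())
    drive(-.6,-.28,.08,4.2,.06)
E
```

```text
0.440 3.58 2.29 rad -4.73 t39.1
0.480 3.06 2.66 rad -5.69 t39.4
0.520 2.90 2.77 rad -4.72 t39.8
0.560 3.37 2.84 rad -5.86 t40.1
0.600 3.07 2.97 rad -5.16 t40.5
0.640 2.78 2.85 rad -4.64 t40.9
back (np.float64(-0.263647291924976), np.float64(0.8184808771832186)) 45.15
-0.520 -1.32 -1.67 rad 0.65 t45.6
-0.440 1.87 0.48 rad -0.87 t46.0
-0.360 2.46 2.09 rad -2.55 t46.4
-0.280 2.83 2.27 rad -2.87 t46.8
```

```bash
python3 - <<'E'
from h import *
h=drive(-.28,.25,.03,3.9,.04)
E
```

```text
-0.250 2.60 4.18 rad -3.56 t47.1
LIMIT
```

```bash
python3 - <<'E'
from h import *
manip.hold(.05);print(res(-.25,F()))
h=drive(-.25,.25,.025,4.3,.04)
E
```

```text
(np.float64(3.949912280232824), np.float64(-3.0654462859737888))
-0.225 2.33 2.28 rad -3.82 t47.5
-0.200 3.17 3.60 rad -3.10 t47.8
-0.175 2.67 2.85 rad -3.03 t48.1
-0.150 3.00 2.60 rad -3.73 t48.4
-0.125 2.81 3.21 rad -4.86 t48.7
-0.100 2.98 3.62 rad -3.40 t49.0
-0.075 3.15 1.97 rad -3.69 t49.3
-0.050 2.91 3.06 rad -3.84 t49.6
-0.025 3.13 3.90 rad -4.23 t49.9
-0.000 3.42 2.71 rad -4.18 t50.2
0.025 3.71 3.13 rad -4.66 t50.5
0.050 3.56 2.89 rad -4.79 t50.8
0.075 2.89 2.98 rad -4.47 t51.1
0.100 2.95 3.04 rad -3.68 t51.4
0.125 3.29 3.24 rad -4.18 t51.7
0.150 3.54 3.16 rad -4.00 t52.0
0.175 3.13 2.22 rad -3.51 t52.3
0.200 3.25 3.23 rad -4.17 t52.6
0.225 3.07 2.84 rad -4.41 t52.9
0.250 3.81 3.06 rad -4.32 t53.2
```

```bash
python3 - <<'E'
from h import *
for n in("top","side"):save(n,f"pics/{n}3.png")
t0=cv2.imread("pics/top2.png")[180:250,190:260]
t=cv2.imread("pics/top3.png")[180:250,190:260];s=cv2.imread("pics/side3.png")[165:235,250:320]
cv2.imwrite("pics/g.png",np.hstack([cv2.resize(i,(260,260),interpolation=3) for i in(t0,t,s)]))
E
```

```text
(no output)
```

View pics/g.png

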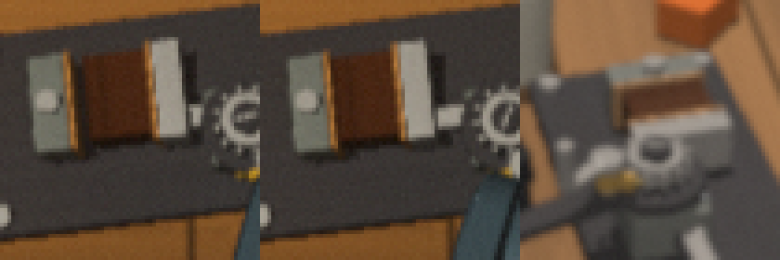

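```bash
python3 - <<'E'
from h import *
h=.25
while h<.639:
    h=h+.02; go(h,.04); a=res(h,F())[0]; manip.hold(.04); b=res(h,F())[0]; manip.hold(.03); c=res(h,F())[0]
    m=np.mean([a,b,c]); print(f"{h:.2f} {a:.2f} {b:.2f} {c:.2f} m{m:.2f} t{manip.current_time_s():.1f}")
    if m>4.7: break
E
```

```text
0.27 4.10 3.59 2.52 m3.40 t53.6
0.29 4.62 4.09 3.23 m3.98 t53.9
0.31 4.95 3.71 4.92 m4.53 t54.3
0.33 6.08 5.42 5.07 m5.52 t54.6
```

```bash
python3 - <<'E'
from h import *
manip.open();p,r=gp(.33,.2);manip.move_straight(p)
manip.move_ptp([.5,.0,.33],[np.pi,0,0]);save("top","pics/top4.png");save("wrist","pics/w4.png")
cv2.imwrite("pics/i.png",np.hstack([cv2.resize(cv2.imread("pics/top4.png")[160:300,150:340],(400,295)),cv2.resize(cv2.imread("pics/w4.png"),(393,295))]))
print(manip.current_time_s())
E
```

```text
57.1083
```

View pics/i.png

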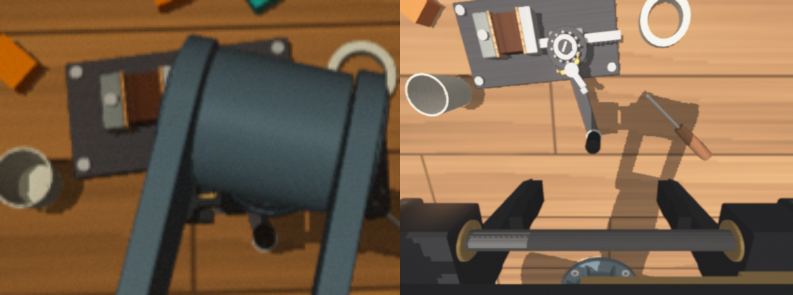

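```bash
python3 - <<'E'
from h import *
c=cal("wrist");w=lambda x,y,z:atz(0,(x-400)*1.425,y*1.4237,z,c)[:2]
g=w(593,143,.13);t=w(585,92,.127)
b=np.arctan2(-(g-S)[1],-(g-S)[0]);pv=S-.036*np.array([np.cos(b),np.sin(b)])
l=np.arctan2(-(t-pv)[1],-(t-pv)[0]);print(b-CY,l-b,g,t,np.linalg.norm(t-pv))
im=cv2.imread("pics/w4.png")[40:220,170:330];cv2.imwrite("pics/j.png",cv2.resize(im,(533,600),interpolation=3))
E
```

```text
0.2097052001265464 0.32346752287372377 [0.47991559 0.01094207] [0.55964338 0.02242016] 0.040804394354557114
```

View pics/j.png

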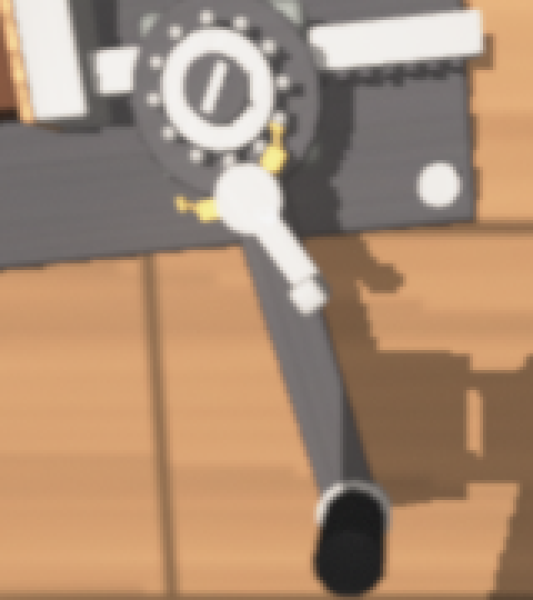

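```bash
python3 - <<'E'
from h import *
c=cal("wrist");w=lambda x,y,z:atz(0,170+x/3.331,40+y/3.333,z,c)[:2]
g=w(350,562,.13);r=w(352,505,.07);t=w(308,298,.127);p=w(248,197,.093);s=w(216,88,.09)
print("grip",g,"gripbase",r,"tip",t,"pivot",p,"hub",s,np.linalg.norm(g-S))
a=lambda u:np.arctan2(-u[1],-u[0])-CY
print(a(g-S),a(p-S),a(g-p),"lever",a(t-p)-a(p-S),a(t-p)-a(g-S))
print("expected px .33",(proj(0,gp(.33,.13)[0],c)-[170,40])*3.33,manip.current_eef_pos(),manip.current_ee_rot())
E
```

```text
grip [0.47389465 0.01094022] gripbase [0.47786715 0.01201452] tip [0.56125371 0.023615  ] pivot [0.59215599 0.04573203] hub [0.62611017 0.05531814] 0.15994128692819726
0.19842208136021514 0.22295663720715017 0.1911219290023589 lever 0.30323443512720527 0.32776899097414036
expected px .33 [407.52574796 541.17135026] [4.98938536e-01 1.73054063e-04 3.27528396e-01] [-3.14059271e+00  4.20537141e-03  6.68288678e-04]
```

```bash
python3 - <<'E'
from h import *
p,r=gp(.2,.16);manip.move_ptp(p,r);manip.move_straight(gp(.2)[0],max_speed=.2);manip.grasp(15);print(manip.current_time_s(),res(.2,F()))
h=.2
for d in(.06,.04,.02,.02,.02,.02,.02):
    h+=d; go(h,.06); a=res(h,F())[0]; manip.hold(.04); b=res(h,F())[0]
    print(f"{h:.2f} {a:.2f} {b:.2f} t{manip.current_time_s():.1f}")
    if (a+b)/2>4.9 or manip.current_time_s()>64: break
E
```

```text
59.25 (np.float64(1.2320151801773966), np.float64(-0.9269794049916793))
0.26 3.18 2.70 t59.6
0.30 4.17 4.64 t59.9
0.32 5.53 5.30 t60.2
```

```bash
python3 - <<'E'
from h import *
p=np.array(manip.current_eef_pos());print(p,gp(.32)[0],np.arctan2(S[1]-p[1],S[0]-p[0])-CY,manip.current_ee_rot(),res(.32,F()),manip.current_opening())
c=cal("wrist");save("wrist","pics/w5.png");print(manip.current_time_s())
cv2.imwrite("pics/k.png",cv2.imread("pics/w5.png"))
E
```

```text
[ 0.48008505 -0.00683745  0.09986649] [np.float64(0.4805813887208589), np.float64(-0.007310388861700268), 0.1] 0.3160508376828023 [-3.14077244e+00  6.95912291e-04  4.14077427e-01] (np.float64(5.298043531589991), np.float64(-2.641503618754456)) 0.025495207238035257
60.2417
```

View pics/k.png

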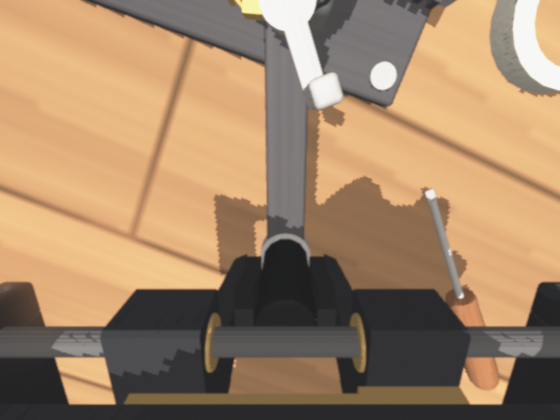

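```bash
python3 - <<'E'
from h import *
manip.open();manip.move_straight(gp(.32,.22)[0]);print(manip.current_time_s());print(manip.finish_job())
E
```

```text
62.2083
the job is handed in; nothing more can be done
None
```

I flipped the lever to the tightening side and ratcheted the jaw until the blank was against the stop, then let go and handed the job in at 62 s. When I stopped, the grip read about 5.5 N, roughly 2.4 N over the free-running level. I take that to be about 40 N of clamping, but I could not measure it directly. The handle sprang back about 0.1 rad the first time I let go, so I pulled it again. It came back to the same force, which suggests the clamp held, though I did not confirm it separately.

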